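Find the pulley's high spot against the pointer

TASK

Check the belt pulley on the truing stand for run-out. With closed fingers gently push the pointer arm in until it stands against its stop, then turn the pulley slowly by its crank (taking several seconds for a turn), feeling for the one high spot in its running face where the sprung pointer drags hardest, and leave the pulley standing with the top of that high spot right under the pointer. Leave the nearby oiler, padlock and roll of black tape where they are.

Things in the scene. Friction and masses are not known exactly. Their poses are not given: they have to be found in the camera images.
- truing_stand: Fixed stand on the bench with a grey round foot (110 mm across); a belt pulley with two bright flanges (136 mm across, top flange's upper face at 70 mm height, hub nut up to 82 mm) lies flat on its vertical arbor. Origin: on the arbor axis, at the bench top. Its z axis is the pulley's axis.
- pulley (a joint): Angle of pulley and crank about the vertical arbor, rad, counter-clockwise from above; turns either way for many turns. The crank's direction from the arbor is this angle from the truing stand's x axis. It does not tell where the high spot is: the running face sits at another angle to the crank each time. The bearing drags with 0.03 N m, so the pulley stays where it is left.
- crank_grip (a point): Middle of the black upright crank sleeve on the pulley, 99 mm above the bench and 45 mm from the arbor axis. The sleeve is 17 to 19 mm across, from 76 to 122 mm height, and revolves freely on its pin, so the hand need not turn while the crank goes round.
- pointer_stand: Fixed grey stand of the pointer. Origin: on the arbor axis of the pulley at the bench top; its x axis points from the arbor to the post (140 mm out, 14 mm base, post and arm up to 69 mm height) and is thus the direction in which the pointer touches the pulley.
- pointer_arm (a joint): Swing of the aluminium pointer arm about its post, rad: -0.75 to -0.45 when swung away at the start (towards the -y side of the pointer stand), 0 when against its stop, pointing straight at the arbor. It stays where it is left; friction 0.55 N m (about 11 N at its pin).
- push_pin (a point): Upright steel pin on the pointer arm to push it by, 12 mm across, 58 to 103 mm high; the point lies on its axis at 93 mm height, 52 mm from the post's axis. Pushed towards the +y side of the pointer stand (along an arc about the post) the arm swings in. When in, the pin stands 88 mm from the arbor. The pin's push must stay under 40 N.
- oiler: Bystander: white dropper bottle with a red spout, 49 mm across, 152 mm tall, origin under its foot; the one nearer the pulley, in front of the key duplicating machine.
- padlock: Bystander: brass padlock standing upright, 18x40x72 mm, origin under its foot; the one left of the pulley.
- tape_black: Bystander: roll of black tape, 60 mm across, 18 mm high, origin under its centre; left of the pulley.
- pulley_middle (a point): Middle of the pulley on the arbor axis, 53 mm high. The running face lies hidden between the flanges, 62 mm radius, with one smooth high spot: 3 mm high on top, running out to nothing 25 degrees to either side; elsewhere the pointer does not touch. At the start it is at least 40 degrees from the pointer.
- touch_point (a point): Where the pointer, swung in, meets the top of the high spot: 65 mm from the arbor, 53 mm high, fixed to the pointer stand. There it presses with 8.5 N and drags with up to 0.28 N m (5 to 6 N at the crank) either way. Turning up the slope is a little heavier than down, so take the middle of the dragging stretches felt in the two directions.
Mind the look-alikes: they are no part of the job. There is more than one size of the truing_stand; the one meant has the size given above.

How it is judged:
By the outcome, as a careful person would: the job done as asked, in the order asked, and still so for the second after the job is handed in, with the robot touching nothing.
It also fails if it takes over 72 s, if anything falls off the work surface, if the arm or the gripper's body presses on something with over 40 N, if the wrist force passes 120 N, or if a joint passes its speed limit or range.

ROBOT

A 6-joint arm with a two-finger parallel gripper is mounted at the origin on a cart in front of the work surface, level with it; the furniture and walls round the work are solid. World frame = base frame: x ahead of the robot, y to its left, z up, the work surface at z = 0. Lengths are in m, angles in rad, forces in N, time in s.
With the tool pointing down it reaches from about 0.325 to 0.9 m from the base axis. Payload 3.5 kg.
Tool frame: the origin (TCP) lies between the finger pads; the fingertips stand 22 mm ahead of it and the grasp point (between the pads) lies 3 mm ahead of it; z points along the fingers, y is the direction in which the jaws open and shut (so a half turn about z gives the same grasp; the last joint's range is limited). The gripper opens to 85 mm and grips with 20 to 120 N. Pads are 22 mm wide; open, the fingers measure 114 mm over their backs; the gripper's body (76 mm by 85 mm) begins 54 mm behind the grasp point. The pads swing forward as they close: fully open they stand 13 mm farther back than shut.
Start: joints at [-1.234, 0.276, -0.026, 1.268, 0, 1.467], TCP at [0.266, -0.566, 0.253] pointing down, gripper open.
Joint ranges: [-3.12, 3.12], [-0.85, 1.88], [-1.08, 1.24], [-1.95, 2.15], [-1.57, 1.53], [-3.14, 3.14]. Speed limits (rad/s): [2.57, 2.57, 3.14, 3.14, 3.14, 3.14].

INTERFACE

Orientations are given as a unit quaternion [w, x, y, z].
In Python, from cell import robot, cams gives the robot as it stands.
- The arm moves only by the shell command python3 -m jog 'ROWS' [FORCE]. ROWS is JSON, a list of rows, each a list of 3 entries, a list of its own where there are three numbers: the turn, a rotation vector about the tool's x, y, z in degrees, then the shift along the tool's x, y, z in mm, then the finger opening in mm, from 0 to 85.4. In form: [[[rx, ry, rz], [dx, dy, dz], grip], ...]. A call has 1 to 8 rows; each row shifts and turns the commanded pose from where the row before left it, along the tool's axes as they then stand; what a row does not reach is not made up. A row lasts 1/12 s, in which the tool goes at most 41.7 mm and 7.16 degrees, less where a joint would pass 70% of its speed; a pose out of reach is approached as far as the arm can. A call with a gripper value outside its range is refused whole. The fingers move at their own pace and stop on an object; FORCE is the grip in N (left out, the last holds). Time passes only in rows, so rows that do not move let the fingers close. It gives the time, the measured TCP pose, the force and the opening at its end, in the units of the state.
- robot.sense(): the state, without advancing time (a new reading comes with each control period).
- cams.snapshot(name): name is "scene" or "top" or "wrist"; returns (picture, depth): 420x560x3 uint8, blue, green, red; 420x560 float32, m along the optical axis (not along the pixel's ray), 0 where there is no reading.
- cams.camera_info(name): a dict with "intrinsics" (3x3 intrinsics, pixels), "rvec" (rotation vector, rad) and "tvec" (3), from world to camera coordinates, as OpenCV has them; the wrist camera has in their place "T_tool_cam" (4x4, takes a point from camera to tool coordinates, whose origin is the TCP and whose axes are the flange's). Camera axes: x right, y down, z forward; pixel columns grow to the right and rows downward; lengths in m; the calibration is good to about 2 mm. The wrist camera is an equidistant fisheye: a pixel r from the principal point sees the ray r / f radians off the axis. A picture is of the moment at which its call begins: read the wrist's pose just before it. camera_info takes no time and is no camera call.
- robot.hand_in(): hands the job in, once; it reports no verdict.
The state is a dict: "time": time; "joint_positions": joint angles; "qd": joint speeds; "effort": joint torques, N m; "tool_pos": TCP position; "orientation": TCP orientation; "wrist_force": force on the tool from outside, world axes, zero at the start; "moment": the same for the moment, N m; "gripper_width": finger opening in m.
Only numpy, scipy, OpenCV 4.12 (cv2) and the standard library are available. Lean on these libraries where they do the work, as an engineer would, in place of code of your own. Each camera call takes 0.05 s, during which the arm holds its last target. There are 200 camera calls.

## Working session

There is one attempt and no reset: what is moved stays moved. The work goes in short steps, Python scripts to look and compute and a shell command to move; the robot and the scene stay as the last step left them, time stands still between calls to the robot, and variables do not carry over. Pictures are saved under pics/ and viewed, about 8 in all and at most 12, crops included, and the job is handed in when it is done.

```bash
ls; mkdir -p pics; cat > h.py <<'E'
import numpy as np, cv2
from cell import robot, cams
from scipy.spatial.transform import Rotation as R
def snap(n,f):
    s=robot.sense(); p,d=cams.snapshot(n); cv2.imwrite(f'pics/{f}.png',p); np.savez(f'pics/{f}.npz',d=d,p=p,pos=s['tool_pos'],q=s['orientation']); return p,d
def world(n,d,u,v):
    i=cams.camera_info(n); K=np.array(i['intrinsics']); r=cv2.Rodrigues(np.array(i['rvec'],float))[0]; t=np.array(i['tvec'],float).ravel()
    z=d[v,u]; c=np.stack([(u-K[0,2])/K[0,0]*z,(v-K[1,2])/K[1,1]*z,z],-1)
    return (c-t)@r
def cloud(n,d):
    v,u=np.mgrid[:420,:560]; return world(n,d,u,v)
E
python3 - <<'E'
from h import *
p,d=snap('top','top0'); p2,d2=snap('scene','sc0')
s=robot.sense(); print({k:np.round(v,3) for k,v in s.items()})
for n in('top','scene'): print(cams.camera_info(n))
E
```

```text
pics
{'time': np.float64(0.1), 'joint_positions': array([-1.234,  0.277, -0.028,  1.268,  0.   ,  1.467]), 'qd': array([ 0.002, -0.001,  0.005,  0.001, -0.002,  0.   ]), 'effort': array([ 1.0000e-03, -4.4671e+01,  2.9613e+01,  8.0000e-03, -0.0000e+00,
        0.0000e+00]), 'tool_pos': array([ 0.266, -0.565,  0.252]), 'orientation': array([-0.001,  0.976,  0.218, -0.   ]), 'wrist_force': array([-0.092,  0.678, -0.51 ]), 'moment': array([-0.015,  0.032,  0.02 ]), 'gripper_width': np.float64(0.085)}
{'intrinsics': array([[387.31255916,   0.        , 284.38695365],
       [  0.        , 387.31255916, 213.11428628],
       [  0.        ,   0.        ,   1.        ]]), 'rvec': array([ 2.16032764, -2.14346062,  0.09246843]), 'tvec': array([-0.1189201 ,  0.59298327,  1.03596797])}
{'intrinsics': array([[397.48339852,   0.        , 279.405572  ],
       [  0.        , 397.48339852, 209.03519804],
       [  0.        ,   0.        ,   1.        ]]), 'rvec': array([ 0.84381681, -2.26459803,  1.41249535]), 'tvec': array([0.36303094, 0.31573399, 0.58475401])}
```

View pics/top0.png

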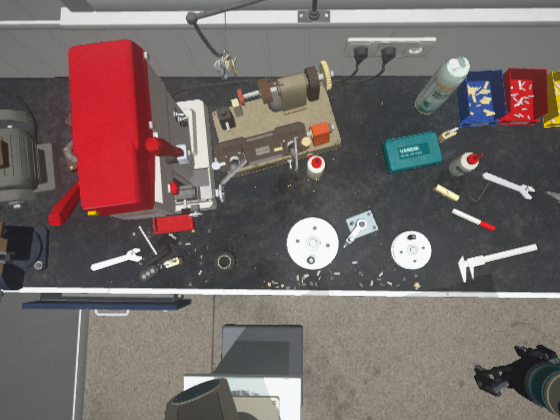

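View pics/sc0.png

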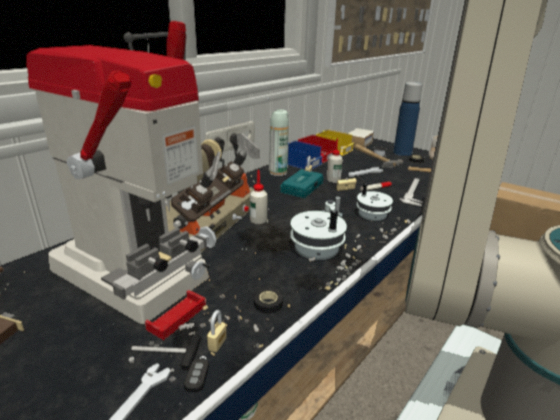

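The top view shows two pulleys: a large one at (313,243), with the pointer stand beside it at (361,225), and a smaller look-alike at (411,250). The large one should be the 136 mm pulley, so I'll measure both and confirm in a crop.

```bash
python3 - <<'E'
from h import *
z=np.load('pics/top0.npz'); d=z['d'];p=z['p']
W=cloud('top',d)
for (cu,cv) in((313,243),(411,250)):
    m=np.zeros(d.shape,bool); m[cv-45:cv+45,cu-45:cu+45]=1
    m&=np.linalg.norm(W[...,:2]-W[cv,cu,:2],axis=-1)<.085
    h=W[...,2]; print('heights',np.histogram(h[m],bins=np.arange(-.01,.14,.01)))
    k=m&(h>(.06))&(h<.076)&(p.min(-1)>120)
    u8=k.astype(np.uint8); n,l,st,c=cv2.connectedComponentsWithStats(u8); b=1+np.argmax(st[1:,4]); pts=W[l==b]
    (cx,cy),r=cv2.minEnclosingCircle(pts[:,:2].astype(np.float32)); print('circle',cx,cy,r,pts[:,2].mean(),pts[:,:2].mean(0))
    k=m&(h>.085); print('crank pts',k.sum(),np.round(W[k],3)[:12], np.argwhere(k)[:12].tolist())
for (u0,u1,v0,v1) in [(340,385,205,250)]:
    k=np.zeros(d.shape,bool);k[v0:v1,u0:u1]=1
    for lo,hi in((.004,.03),(.05,.075),(.08,.12)):
        q=k&(W[...,2]>lo)&(W[...,2]<hi); print(lo,q.sum(),np.round(W[q].mean(0),4) if q.any() else '')
    q=k&(W[...,2]>.08); print(np.round(W[q],3).tolist(),np.argwhere(q).tolist())
c=p[190:285,265:445]; cv2.imwrite('pics/crop.png',cv2.resize(c,None,fx=4.4,fy=4.4,interpolation=cv2.INTER_CUBIC))
E
```

```text
heights (array([ 149,  643,    0,    0,    0,    0,    7,  315, 1673,   53,    3,
          0,    2,   43,    0]), array([-0.01,  0.  ,  0.01,  0.02,  0.03,  0.04,  0.05,  0.06,  0.07,
        0.08,  0.09,  0.1 ,  0.11,  0.12,  0.13,  0.14]))
circle 0.5103902220726013 -0.1897537112236023 0.06783605366945267 0.07180180891239478 [ 0.51096856 -0.1897226 ]
crank pts 111 [[ 0.475 -0.142  1.092]
 [ 0.475 -0.142  1.092]
 [ 0.475 -0.142  1.092]
 [ 0.475 -0.142  1.092]
 [ 0.475 -0.142  1.092]
 [ 0.475 -0.142  1.092]
 [ 0.475 -0.142  1.092]
 [ 0.475 -0.142  1.092]
 [ 0.475 -0.142  1.092]
 [ 0.475 -0.142  1.092]
 [ 0.475 -0.142  1.092]
 [ 0.475 -0.142  1.092]] [[205, 302], [211, 344], [212, 297], [212, 319], [213, 284], [214, 291], [217, 304], [218, 307], [219, 287], [221, 344], [223, 306], [227, 275]]
heights (array([ 289, 1458,    0,   17,   55,   27, 1048,   32,    5,   10,   16,
          0,    0,    0,    0]), array([-0.01,  0.  ,  0.01,  0.02,  0.03,  0.04,  0.05,  0.06,  0.07,
        0.08,  0.09,  0.1 ,  0.11,  0.12,  0.13,  0.14]))
circle 0.49774664640426636 -0.4500812292098999 0.01022
[... 991 characters left out ...]
6], [0.521, -0.293, 0.105], [0.475, -0.142, 1.092], [0.519, -0.282, 0.093], [0.518, -0.283, 0.105], [0.518, -0.286, 0.104], [0.518, -0.288, 0.107], [0.518, -0.291, 0.106], [0.517, -0.284, 0.082], [0.516, -0.284, 0.096], [0.516, -0.286, 0.103], [0.516, -0.288, 0.105], [0.475, -0.142, 1.092], [0.475, -0.142, 1.092], [0.475, -0.142, 1.092]] [[211, 344], [219, 377], [221, 344], [229, 360], [237, 351], [237, 352], [238, 349], [238, 350], [238, 351], [238, 352], [238, 353], [239, 349], [239, 350], [239, 351], [239, 352], [239, 353], [239, 354], [239, 356], [240, 349], [240, 350], [240, 351], [240, 352], [240, 353], [241, 349], [241, 350], [241, 351], [241, 352], [243, 366], [247, 359], [249, 376]]
```

View pics/crop.png

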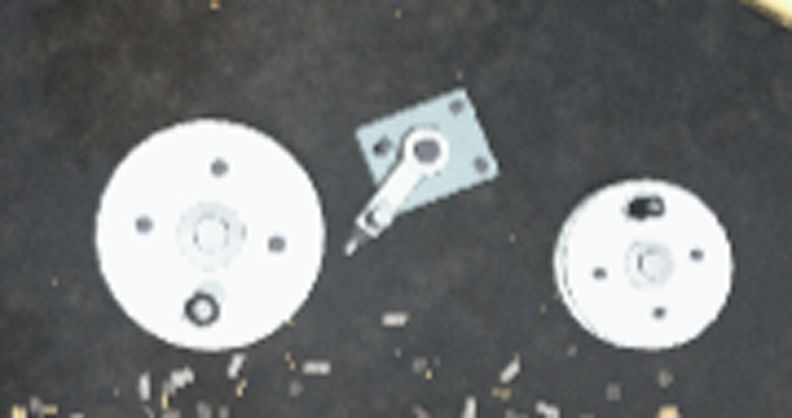

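The crop confirms it. The large pulley is centred at crop (210,234) with measured radius 68 mm and face height about 71 mm, which fits 136 mm at 70 mm. The small one at crop (648,262) is about 60 mm high and isn't the one. The crank is at crop (202,308), the push pin at (376,217) and the post at (427,150). Next I'll compute positions at their known heights.

```bash
cat >> h.py <<'E'
def atz(n,u,v,z):
    i=cams.camera_info(n); K=np.array(i['intrinsics']); r=cv2.Rodrigues(np.array(i['rvec'],float))[0]; t=np.array(i['tvec'],float).ravel()
    o=-r.T@t; q=r.T@np.linalg.inv(K)@[u,v,1]; return o+q*(z-o[2])/q[2]
E
python3 - <<'E'
from h import *
z=np.load('pics/top0.npz'); W=cloud('top',z['d'])
f=lambda x,y:(265+(x+.5)/4.4-.5,190+(y+.5)/4.4-.5)
A=atz('top',*f(210,234),.082); C=atz('top',*f(202,308),.122); P=atz('top',*f(376,217),.103); O=atz('top',*f(427,150),.069)
hh=W[...,2];k=np.zeros(hh.shape,bool);k[245:275,295:330]=1;k&=(hh>.11)&(hh<.15)
print('crank depth',W[k].mean(0),k.sum())
print(A,C,P,O)
ar=np.array([.5104,-.1897]); print('post r',np.linalg.norm(O[:2]-ar),'dir',np.degrees(np.arctan2(*(O[:2]-ar)[::-1])),'crank r',np.linalg.norm(C[:2]-ar),np.degrees(np.arctan2(*(C[:2]-ar)[::-1])),'pin r',np.linalg.norm(P-O), 'pin ang', np.degrees(np.arctan2(*(P-O)[1::-1])))
s=robot.sense();print(R.from_quat(np.roll(s['orientation'],-1)).as_matrix().round(3)); i=cams.camera_info('wrist');print(i)
E
```

```text
crank depth [ 0.46596629 -0.1836093   0.12334525] 45
[ 0.5111255  -0.18896173  0.082     ] [ 0.46798942 -0.18264503  0.122     ] [ 0.52097514 -0.28369267  0.103     ] [ 0.56291665 -0.31939947  0.069     ]
post r 0.13992838144667522 dir -67.95646778357286 crank r 0.042993370814429485 170.55536536646574 pin r 0.064730720879236 pin ang 139.59067289059345
[[ 0.905  0.426 -0.001]
 [ 0.426 -0.905  0.002]
 [ 0.    -0.002 -1.   ]]
{'intrinsics': array([[325.1922621 ,   0.        , 284.75538261],
       [  0.        , 325.1922621 , 208.87582618],
       [  0.        ,   0.        ,   1.        ]]), 'T_tool_cam': array([[ 5.64672546e-05, -9.61128496e-01, -2.76101450e-01,
         7.01203932e-02],
       [ 9.99999922e-01, -5.38294296e-05,  3.91900328e-04,
        -2.33001452e-04],
       [-3.91528956e-04, -2.76101451e-01,  9.61128418e-01,
        -1.21639073e-01],
       [ 0.00000000e+00,  0.00000000e+00,  0.00000000e+00,
         1.00000000e+00]])}
```

```bash
python3 -m jog '[[[0,0,0],[31.6,-14.4,0],0],[[0,0,0],[31.6,-14.4,0],0],[[0,0,0],[31.6,-14.4,0],0],[[0,0,0],[31.6,-14.4,0],0],[[0,0,0],[31.6,-14.4,0],0],[[0,0,0],[31.6,-14.4,0],0],[[0,0,0],[31.6,-14.4,0],0],[[0,0,0],[31.6,-14.4,0],0]]' 30; python3 -m jog '[[[0,0,0],[31.6,-14.4,0],0],[[0,0,0],[31.6,-14.4,0],0],[[0,0,0],[0,0,30],0],[[0,0,0],[0,0,30],0],[[0,0,0],[0,0,10],0],[[0,0,0],[0,0,0],0],[[0,0,0],[0,0,0],0]]'; python3 - <<'E'
from h import *
snap('wrist','w1')
E
```

```text
time: 0.77
tool_pos: [0.4464, -0.3519, 0.2528]
orientation: [-0.0, 0.976, 0.218, -0.0]
wrist_force: [-0.2, -0.6, -0.0]
gripper_width: 0.0001
time: 1.35
tool_pos: [0.4901, -0.3006, 0.1829]
orientation: [-0.001, 0.976, 0.218, -0.001]
wrist_force: [-0.5, 0.0, 0.2]
gripper_width: 0.0
```

View pics/w1.png

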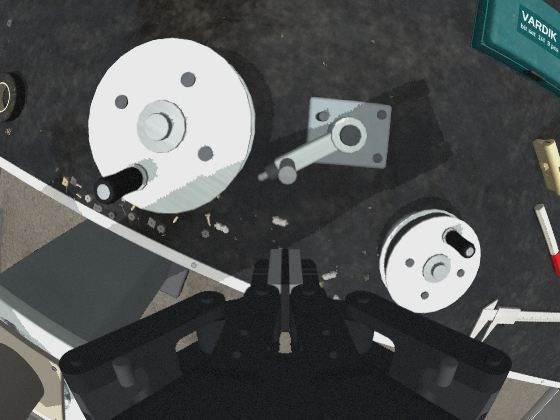

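The wrist view shows the closed fingers at (285,265), the pin top straight ahead at (287,174), the hub nut at (158,127), the crank top at (105,192) and the post at (350,135).

```bash
cat >> h.py <<'E'
def watz(pos,q,u,v,z):
    i=cams.camera_info('wrist');K=np.array(i['intrinsics']);T=np.array(i['T_tool_cam'])
    x=u-K[0,2];y=v-K[1,2];r=np.hypot(x,y);a=r/K[0,0]; c=np.array([x/r*np.sin(a),y/r*np.sin(a),np.cos(a)])
    M=R.from_quat(np.roll(q,-1)).as_matrix(); o=pos+M@T[:3,3]; dd=M@T[:3,:3]@c
    return o+dd*(z-o[2])/dd[2]
E
python3 - <<'E'
from h import *
z=np.load('pics/w1.npz')
for n,u,v,h in(('pin',287.5,174,.103),('nut',155,126,.082),('crank',103,193,.122),('post',350,135,.069)): print(n,watz(z['pos'],z['q'],u,v,h).round(4))
E
python3 -m jog '[[[0,0,0],[0,0,27],0],[[0,0,0],[0,0,27],0],[[0,0,0],[0,0,26],0],[[0,0,0],[5,0,0],0],[[0,0,0],[5,0,0],0],[[0,0,0],[0,0,0],0]]'
```

```text
pin [ 0.5224 -0.287   0.103 ]
nut [ 0.5118 -0.1876  0.082 ]
crank [ 0.4657 -0.1823  0.122 ]
post [ 0.563  -0.3184  0.069 ]
time: 1.9
tool_pos: [0.5022, -0.2976, 0.1059]
orientation: [0.002, 0.976, 0.218, 0.002]
wrist_force: [0.9, 0.5, 0.6]
gripper_width: -0.0
```

```bash
python3 -m jog '[[[0,0,0],[2,0,0],0],[[0,0,0],[2,0,0],0],[[0,0,0],[2,0,0],0],[[0,0,0],[2,0,0],0]]'; python3 -m jog '[[[0,0,0],[2,0,0],0],[[0,0,0],[2,0,0],0],[[0,0,0],[2,0,0],0]]';python3 -m jog '[[[0,0,0],[2,0,0],0],[[0,0,0],[2,-0.5,0],0],[[0,0,0],[2,-0.5,0],0]]'
```

```text
time: 2.23
tool_pos: [0.5067, -0.2942, 0.1047]
orientation: [0.002, 0.976, 0.218, -0.001]
wrist_force: [-7.4, -3.1, 5.4]
gripper_width: 0.0001
time: 2.48
tool_pos: [0.5085, -0.2919, 0.1042]
orientation: [0.001, 0.976, 0.217, -0.005]
wrist_force: [-14.0, -4.5, 9.9]
gripper_width: 0.0001
time: 2.73
tool_pos: [0.5125, -0.2876, 0.1036]
orientation: [0.0, 0.976, 0.217, -0.006]
wrist_force: [-13.1, -2.0, 10.0]
gripper_width: 0.0003
```

```bash
python3 -m jog '[[[0,0,0],[2,-0.5,0],0],[[0,0,0],[2,-0.5,0],0],[[0,0,0],[2,0,0],0]]'; python3 -m jog '[[[0,0,0],[2,0,0],0],[[0,0,0],[2,0,0],0],[[0,0,0],[1,0,0],0]]';python3 -m jog '[[[0,0,0],[1.5,0,0],0],[[0,0,0],[0,0,0],0]]'
```

```text
time: 2.98
tool_pos: [0.5171, -0.2834, 0.1032]
orientation: [-0.001, 0.976, 0.217, -0.006]
wrist_force: [-12.7, -1.5, 7.4]
gripper_width: -0.0003
time: 3.23
tool_pos: [0.5214, -0.2806, 0.1028]
orientation: [-0.002, 0.976, 0.218, -0.006]
wrist_force: [-13.3, -1.7, 5.8]
gripper_width: 0.0001
time: 3.4
tool_pos: [0.5229, -0.2799, 0.1026]
orientation: [-0.002, 0.976, 0.218, -0.006]
wrist_force: [-12.2, -0.7, 6.3]
gripper_width: 0.0003
```

```bash
python3 -m jog '[[[0,0,0],[1.5,0,0],0],[[0,0,0],[1,0,0],0]]'; python3 -m jog '[[[0,0,0],[1,0,0],0],[[0,0,0],[0,0,0],0]]';python3 -m jog '[[[0,0,0],[1,0,0],0],[[0,0,0],[0,0,0],0]]';python3 -m jog '[[[0,0,0],[1,0,0],0],[[0,0,0],[0,0,0],0]]'
```

```text
time: 3.57
tool_pos: [0.5249, -0.2786, 0.1026]
orientation: [-0.002, 0.976, 0.218, -0.006]
wrist_force: [-13.5, -0.1, 7.2]
gripper_width: 0.0001
time: 3.73
tool_pos: [0.526, -0.2781, 0.1025]
orientation: [-0.002, 0.976, 0.218, -0.006]
wrist_force: [-12.8, 0.7, 5.8]
gripper_width: -0.0001
time: 3.9
tool_pos: [0.5268, -0.2775, 0.1025]
orientation: [-0.002, 0.976, 0.218, -0.006]
wrist_force: [-12.5, 1.2, 6.4]
gripper_width: 0.0002
time: 4.07
tool_pos: [0.5277, -0.2771, 0.1024]
orientation: [-0.002, 0.976, 0.218, -0.006]
wrist_force: [-11.3, 0.5, 6.2]
gripper_width: 0.0002
```

```bash
python3 -m jog '[[[0,0,0],[1,0,0],0],[[0,0,0],[0,0,0],0]]'; python3 -m jog '[[[0,0,0],[1,0,0],0],[[0,0,0],[0,0,0],0]]';python3 -m jog '[[[0,0,0],[1,0,0],0],[[0,0,0],[0,0,0],0]]'
```

```text
time: 4.23
tool_pos: [0.5285, -0.2768, 0.1024]
orientation: [-0.002, 0.976, 0.218, -0.006]
wrist_force: [-12.8, 0.4, 6.1]
gripper_width: -0.0
time: 4.4
tool_pos: [0.5286, -0.2767, 0.1024]
orientation: [-0.002, 0.976, 0.217, -0.007]
wrist_force: [-15.3, -0.8, 7.7]
gripper_width: -0.0
time: 4.57
tool_pos: [0.5286, -0.2766, 0.1024]
orientation: [-0.002, 0.976, 0.217, -0.008]
wrist_force: [-16.8, -1.7, 9.0]
gripper_width: 0.0001
```

```bash
python3 -m jog '[[[0,0,0],[1.2,0,0],0],[[0,0,0],[0,0,0],0]]'; python3 -m jog '[[[0,0,0],[-8,0,0],0],[[0,0,0],[-16,0,0],0],[[0,0,0],[-16,0,0],0],[[0,0,0],[0,0,-35],0],[[0,0,0],[0,0,-35],0],[[0,0,0],[0,0,-20],40],[[0,0,0],[0,0,0],40],[[0,0,0],[0,0,0],40]]'; python3 - <<'E'
from h import *
snap('wrist','w2'); snap('top','t2')
E
```

```text
time: 4.73
tool_pos: [0.5287, -0.2766, 0.1024]
orientation: [-0.001, 0.976, 0.217, -0.009]
wrist_force: [-19.2, -2.4, 9.9]
gripper_width: -0.0001
time: 5.4
tool_pos: [0.5014, -0.295, 0.1953]
orientation: [0.002, 0.976, 0.218, 0.002]
wrist_force: [-0.3, 0.4, -1.2]
gripper_width: 0.036
```

View pics/w2.png

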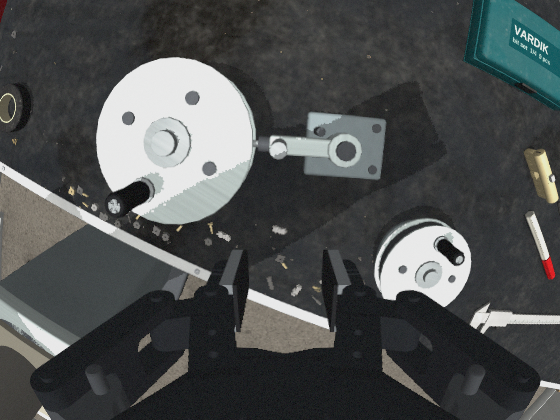

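The arm now points at the hub: post (345,150), pin (278,148), nut (165,141), crank top (116,205).

```bash
python3 - <<'E'
from h import *
z=np.load('pics/w2.npz');r={}
for n,u,v,h in(('pin',278,149,.103),('nut',163,141,.082),('crank',115,206,.122),('post',345,150,.069)): r[n]=watz(z['pos'],z['q'],u,v,h)[:2]; print(n,r[n].round(4))
an=lambda v:np.degrees(np.arctan2(v[1],v[0]))
print('post->nut',an(r['nut']-r['post']),'post->pin',an(r['pin']-r['post']),np.linalg.norm(r['pin']-r['nut']))
c=r['crank'];print('move tool axes mm',1000*R.from_quat(np.roll(z['q'],-1)).as_matrix().T@np.r_[c-z['pos'][:2],0])
E
```

```text
pin [ 0.5447 -0.27  ]
nut [ 0.5134 -0.1885]
crank [ 0.467 -0.183]
post [ 0.5633 -0.3177]
post->nut 111.13157810898427 post->pin 111.29418333290319 0.08730849069814266
move tool axes mm [  16.45278626 -115.95247673   -0.4172648 ]
```

```bash
python3 -m jog '[[[0,0,0],[4.1,-29,0],40],[[0,0,0],[4.1,-29,0],40],[[0,0,0],[4.1,-29,0],40],[[0,0,0],[4.1,-29,0],40],[[0,0,0],[0,0,0],40],[[0,0,0],[0,0,0],40],[[0,0,0],[0,0,0],40]]' 20; python3 - <<'E'
from h import *
snap('wrist','w3')
E
```

```text
time: 6.08
tool_pos: [0.466, -0.1817, 0.1922]
orientation: [-0.0, 0.976, 0.218, -0.001]
wrist_force: [0.1, -0.9, 0.1]
gripper_width: 0.0399
```

View pics/w3.png

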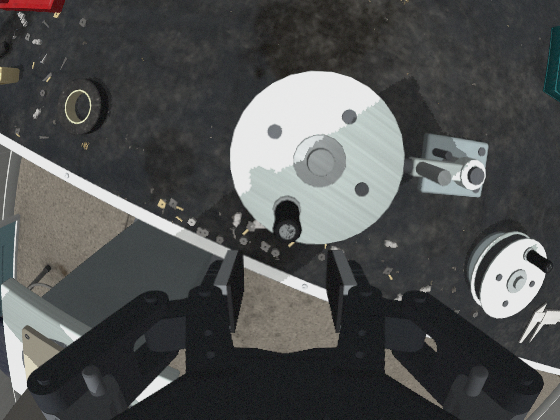

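The crank is centred between the jaws at (287,232) and the nut is at (321,160). Next I'll go down and grip lightly.

```bash
python3 - <<'E'
from h import *
z=np.load('pics/w3.npz')
for n,u,v,h in(('crank',287,234,.122),('nut',320,162,.082)): print(n,watz(z['pos'],z['q'],u,v,h).round(4))
E
python3 -m jog '[[[0,0,0],[0,0,27],40],[[0,0,0],[0,0,27],40],[[0,0,0],[0,0,28],40],[[0,0,0],[0,0,0],40],[[0,0,0],[0,0,0],10],[[0,0,0],[0,0,0],10],[[0,0,0],[0,0,0],10],[[0,0,0],[0,0,0],10]]' 20; python3 -m jog '[[[0,0,0],[0,0,0],10],[[0,0,0],[0,0,0],10]]'
```

```text
crank [ 0.4651 -0.1835  0.122 ]
nut [ 0.5115 -0.1881  0.082 ]
time: 6.8
tool_pos: [0.467, -0.1824, 0.1121]
orientation: [0.001, 0.976, 0.218, 0.001]
wrist_force: [1.1, 0.2, -6.1]
gripper_width: 0.0174
time: 6.97
tool_pos: [0.467, -0.1821, 0.112]
orientation: [0.001, 0.976, 0.218, 0.001]
wrist_force: [1.1, -1.1, -4.6]
gripper_width: 0.018
```

```bash
cat > tab.py <<'E'
import numpy as np,sys
a0,a1,st,n=map(float,sys.argv[1:5]) # start,end,step deg,rows per step
s=np.sign(a1-a0)
for k in range(int(round(abs(a1-a0)/st))):
    a=np.radians(a0+s*st*k);b=np.radians(a0+s*st*(k+1)); t=np.radians(25.2)
    print(round(np.degrees(b)),[round(45/n*(np.cos(b-t)-np.cos(a-t)),2),round(-45/n*(np.sin(b-t)-np.sin(a-t)),2)],end='; ')
E
python3 tab.py 171.5 531.5 10 3; python3 -c "
from h import *
print(robot.sense())"
```

```text
182 [np.float64(-1.26), np.float64(2.29)]; 192 [np.float64(-0.84), np.float64(2.48)]; 202 [np.float64(-0.4), np.float64(2.58)]; 212 [np.float64(0.06), np.float64(2.61)]; 222 [np.float64(0.51), np.float64(2.56)]; 232 [np.float64(0.95), np.float64(2.44)]; 242 [np.float64(1.36), np.float64(2.23)]; 251 [np.float64(1.73), np.float64(1.96)]; 262 [np.float64(2.04), np.float64(1.63)]; 272 [np.float64(2.29), np.float64(1.26)]; 282 [np.float64(2.48), np.float64(0.84)]; 292 [np.float64(2.58), np.float64(0.4)]; 302 [np.float64(2.61), np.float64(-0.06)]; 312 [np.float64(2.56), np.float64(-0.51)]; 322 [np.float64(2.44), np.float64(-0.95)]; 332 [np.float64(2.23), np.float64(-1.36)]; 342 [np.float64(1.96), np.float64(-1.73)]; 352 [np.float64(1.63), np.float64(-2.04)]; 362 [np.float64(1.26), np.float64(-2.29)]; 372 [np.float64(0.84), np.float64(-2.48)]; 382 [np.float64(0.4), np.float64(-2.58)]; 392 [np.float64(-0.06), np.float64(-2.61)]; 402 [np.float64(-0.51), np.float64(-2.56)]; 412 [np.float64(-0.95), np.float64(-2.44)]; 422 [np.float64(-1.36), np.float64(-2.23)]; 432 [np.float64(-1.73), np.float6
[... 433 characters left out ...]
64(2.04)]; {'time': 6.9667, 'joint_positions': array([-5.00877722e-01,  1.79514829e-01, -4.71818995e-01,  9.17643403e-01,
       -3.89052242e-05,  2.20092781e+00]), 'qd': array([ 0.0024076 , -0.00061372,  0.00026806,  0.0001207 ,  0.00173212,
        0.0008971 ]), 'effort': array([ 1.87364300e-01, -3.68235755e+01,  2.60333276e+01,  3.93793182e-01,
        8.34398624e-02, -6.78811866e-04]), 'tool_pos': array([ 0.46699956, -0.1821348 ,  0.11204093]), 'orientation': array([6.14884841e-04, 9.75920272e-01, 2.18125641e-01, 6.70503649e-04]), 'wrist_force': array([ 1.12345818, -1.1444197 , -4.63579637]), 'moment': array([-0.1670134 , -0.13027498,  0.02316458]), 'gripper_width': 0.018047177055773637}
```

```bash
cat > a.py <<'E'
import sys,re,numpy as np
t=sys.stdin.read(); g=lambda k:[float(x) for x in re.findall(r'-?[\d.]+(?:e-?\d+)?',re.search(k+r':(.*)',t).group(1))]
p=np.array(g('tool_pos'));f=np.array(g('wrist_force')); v=p[:2]-[.5113,-.1886]; r=np.hypot(*v);u=v/r
s='t %.2f ang %.1f r %.1f Frad %.1f Ftan %.1f Fz %.1f w %.1f'%(g('time')[0],np.degrees(np.arctan2(v[1],v[0]))%360,r*1e3,f[:2]@u,f[:2]@[-u[1],u[0]],f[2],g('gripper_width')[0]*1e3)
print(s); open('log.txt','a').write(s+' %.4f %.4f\n'%tuple(p[:2]))
E
python3 -m jog '[[[0,0,0],[-1.26,2.29,0],10],[[0,0,0],[-1.26,2.29,0],10],[[0,0,0],[-1.26,2.29,0],10]]'|python3 a.py
python3 -m jog '[[[0,0,0],[-0.84,2.48,0],10],[[0,0,0],[-0.84,2.48,0],10],[[0,0,0],[-0.84,2.48,0],10]]'|python3 a.py
python3 -m jog '[[[0,0,0],[-0.4,2.58,0],10],[[0,0,0],[-0.4,2.58,0],10],[[0,0,0],[-0.4,2.58,0],10]]'|python3 a.py
python3 -m jog '[[[0,0,0],[0.06,2.61,0],10],[[0,0,0],[0.06,2.61,0],10],[[0,0,0],[0.06,2.61,0],10]]'|python3 a.py
python3 -m jog '[[[0,0,0],[0.51,2.56,0],10],[[0,0,0],[0.51,2.56,0],10],[[0,0,0],[0.51,2.56,0],10]]'|python3 a.py
python3 -m jog '[[[0,0,0],[0.95,2.44,0],10],[[0,0,0],[0.95,2.44,0],10],[[0,0,0],[0.95,2.44,0],10]]'|python3 a.py
python3 -m jog '[[[0,0,0],[1.36,2.23,0],10],[[0,0,0],[1.36,2.23,0],10],[[0,0,0],[1.36,2.23,0],10]]'|python3 a.py
python3 -m jog '[[[0,0,0],[1.73,1.96,0],10],[[0,0,0],[1.73,1.96,0],10],[[0,0,0],[1.73,1.96,0],10]]'|python3 a.py
```

```text
t 7.22 ang 181.7 r 44.8 Frad -0.9 Ftan -1.3 Fz -2.0 w 17.6
t 7.47 ang 192.1 r 44.9 Frad -2.7 Ftan -0.3 Fz 1.3 w 17.7
t 7.72 ang 202.0 r 44.9 Frad -2.3 Ftan -0.5 Fz 3.5 w 17.7
t 7.97 ang 212.0 r 44.9 Frad -2.5 Ftan -0.3 Fz 6.0 w 17.6
t 8.22 ang 221.8 r 45.0 Frad -2.5 Ftan -1.3 Fz 5.0 w 17.9
t 8.47 ang 231.7 r 45.0 Frad -1.5 Ftan -0.9 Fz 5.7 w 17.6
t 8.72 ang 241.5 r 45.1 Frad -2.5 Ftan -1.2 Fz 6.0 w 17.5
t 8.97 ang 251.4 r 45.1 Frad -2.1 Ftan -0.5 Fz 7.3 w 17.4
```

Tracking is clean, with tangential force around 0.8 N when free. I'll carry on.

```bash

python3 -m jog '[[[0,0,0],[2.04,1.63,0],10],[[0,0,0],[2.04,1.63,0],10],[[0,0,0],[2.04,1.63,0],10]]'|python3 a.py
python3 -m jog '[[[0,0,0],[2.29,1.26,0],10],[[0,0,0],[2.29,1.26,0],10],[[0,0,0],[2.29,1.26,0],10]]'|python3 a.py
python3 -m jog '[[[0,0,0],[2.48,0.84,0],10],[[0,0,0],[2.48,0.84,0],10],[[0,0,0],[2.48,0.84,0],10]]'|python3 a.py
python3 -m jog '[[[0,0,0],[2.58,0.4,0],10],[[0,0,0],[2.58,0.4,0],10],[[0,0,0],[2.58,0.4,0],10]]'|python3 a.py
python3 -m jog '[[[0,0,0],[2.61,-0.06,0],10],[[0,0,0],[2.61,-0.06,0],10],[[0,0,0],[2.61,-0.06,0],10]]'|python3 a.py
python3 -m jog '[[[0,0,0],[2.56,-0.51,0],10],[[0,0,0],[2.56,-0.51,0],10],[[0,0,0],[2.56,-0.51,0],10]]'|python3 a.py
python3 -m jog '[[[0,0,0],[2.44,-0.95,0],10],[[0,0,0],[2.44,-0.95,0],10],[[0,0,0],[2.44,-0.95,0],10]]'|python3 a.py
python3 -m jog '[[[0,0,0],[2.23,-1.36,0],10],[[0,0,0],[2.23,-1.36,0],10],[[0,0,0],[2.23,-1.36,0],10]]'|python3 a.py
python3 -m jog '[[[0,0,0],[1.96,-1.73,0],10],[[0,0,0],[1.96,-1.73,0],10],[[0,0,0],[1.96,-1.73,0],10]]'|python3 a.py
python3 -m jog '[[[0,0,0],[1.63,-2.04,0],10],[[0,0,0],[1.63,-2.04,0],10],[[0,0,0],[1.63,-2.04,0],10]]'|python3 a.py
```

```text
t 9.22 ang 259.0 r 45.1 Frad -0.9 Ftan -5.6 Fz 11.0 w 17.4
t 9.47 ang 267.5 r 45.0 Frad 0.4 Ftan -8.0 Fz 11.4 w 17.6
t 9.72 ang 277.3 r 45.2 Frad -0.7 Ftan -7.2 Fz 10.7 w 17.6
t 9.97 ang 288.2 r 45.2 Frad -0.7 Ftan -5.0 Fz 8.4 w 17.6
t 10.22 ang 300.2 r 45.3 Frad -1.4 Ftan -2.0 Fz 6.0 w 17.9
t 10.47 ang 310.7 r 45.2 Frad -0.7 Ftan -0.5 Fz 6.2 w 17.9
t 10.72 ang 320.6 r 45.3 Frad 0.2 Ftan -0.5 Fz 5.4 w 17.9
t 10.97 ang 330.8 r 45.3 Frad -0.0 Ftan 0.1 Fz 4.8 w 17.5
t 11.22 ang 340.9 r 45.3 Frad 0.3 Ftan -1.4 Fz 6.6 w 17.7
t 11.47 ang 351.1 r 45.2 Frad 1.7 Ftan -1.0 Fz 5.6 w 18.1
```

The dragging stretch, turning forward, runs from about 252 to 303° of crank angle. Next is a finer pass in reverse, then forward again.

```bash
sed -i 's/\[round(/(round(/;s/,2)\],end/,2)),end/' tab.py; python3 tab.py 311.5 239.5 4 2 | sed 's/np.float64//g'
```

```text
308 ((-1.52), (0.39)); 304 ((-1.55), (0.28)); 300 ((-1.56), (0.17)); 296 ((-1.57), (0.06)); 292 ((-1.57), (-0.05)); 288 ((-1.56), (-0.16)); 284 ((-1.55), (-0.26)); 280 ((-1.53), (-0.37)); 276 ((-1.5), (-0.48)); 272 ((-1.46), (-0.58)); 268 ((-1.42), (-0.68)); 264 ((-1.36), (-0.78)); 260 ((-1.31), (-0.87)); 255 ((-1.24), (-0.96)); 251 ((-1.17), (-1.04)); 248 ((-1.1), (-1.12)); 244 ((-1.02), (-1.2)); 240 ((-0.93), (-1.27));
```

```bash

python3 -m jog '[[[0,0,0],[-1.63,2.04,0],10],[[0,0,0],[-1.63,2.04,0],10],[[0,0,0],[-1.63,2.04,0],10]]'|python3 a.py
python3 -m jog '[[[0,0,0],[-1.96,1.73,0],10],[[0,0,0],[-1.96,1.73,0],10],[[0,0,0],[-1.96,1.73,0],10]]'|python3 a.py
python3 -m jog '[[[0,0,0],[-2.23,1.36,0],10],[[0,0,0],[-2.23,1.36,0],10],[[0,0,0],[-2.23,1.36,0],10]]'|python3 a.py
python3 -m jog '[[[0,0,0],[-2.44,0.95,0],10],[[0,0,0],[-2.44,0.95,0],10],[[0,0,0],[-2.44,0.95,0],10]]'|python3 a.py
echo
python3 -m jog '[[[0,0,0],[-1.52,0.39,0],10],[[0,0,0],[-1.52,0.39,0],10]]'|python3 a.py
python3 -m jog '[[[0,0,0],[-1.55,0.28,0],10],[[0,0,0],[-1.55,0.28,0],10]]'|python3 a.py
python3 -m jog '[[[0,0,0],[-1.56,0.17,0],10],[[0,0,0],[-1.56,0.17,0],10]]'|python3 a.py
python3 -m jog '[[[0,0,0],[-1.57,0.06,0],10],[[0,0,0],[-1.57,0.06,0],10]]'|python3 a.py
python3 -m jog '[[[0,0,0],[-1.57,-0.05,0],10],[[0,0,0],[-1.57,-0.05,0],10]]'|python3 a.py
python3 -m jog '[[[0,0,0],[-1.56,-0.16,0],10],[[0,0,0],[-1.56,-0.16,0],10]]'|python3 a.py
python3 -m jog '[[[0,0,0],[-1.55,-0.26,0],10],[[0,0,0],[-1.55,-0.26,0],10]]'|python3 a.py
python3 -m jog '[[[0,0,0],[-1.53,-0.37,0],10],[[0,0,0],[-1.53,-0.37,0],10]]'|python3 a.py
python3 -m jog '[[[0,0,0],[-1.5,-0.48,0],10],[[0,0,0],[-1.5,-0.48,0],10]]'|python3 a.py
python3 -m jog '[[[0,0,0],[-1.46,-0.58,0],10],[[0,0,0],[-1.46,-0.58,0],10]]'|python3 a.py
python3 -m jog '[[[0,0,0],[-1.42,-0.68,0],10],[[0,0,0],[-1.42,-0.68,0],10]]'|python3 a.py
python3 -m jog '[[[0,0,0],[-1.36,-0.78,0],10],[[0,0,0],[-1.36,-0.78,0],10]]'|python3 a.py
python3 -m jog '[[[0,0,0],[-1.31,-0.87,0],10],[[0,0,0],[-1.31,-0.87,0],10]]'|python3 a.py
python3 -m jog '[[[0,0,0],[-1.24,-0.96,0],10],[[0,0,0],[-1.24,-0.96,0],10]]'|python3 a.py
python3 -m jog '[[[0,0,0],[-1.17,-1.04,0],10],[[0,0,0],[-1.17,-1.04,0],10]]'|python3 a.py
python3 -m jog '[[[0,0,0],[-1.1,-1.12,0],10],[[0,0,0],[-1.1,-1.12,0],10]]'|python3 a.py
python3 -m jog '[[[0,0,0],[-1.02,-1.2,0],10],[[0,0,0],[-1.02,-1.2,0],10]]'|python3 a.py
python3 -m jog '[[[0,0,0],[-0.93,-1.27,0],10],[[0,0,0],[-0.93,-1.27,0],10]]'|python3 a.py
echo fwd
python3 -m jog '[[[0,0,0],[0.93,1.27,0],10],[[0,0,0],[0.93,1.27,0],10]]'|python3 a.py
python3 -m jog '[[[0,0,0],[1.02,1.2,0],10],[[0,0,0],[1.02,1.2,0],10]]'|python3 a.py
python3 -m jog '[[[0,0,0],[1.1,1.12,0],10],[[0,0,0],[1.1,1.12,0],10]]'|python3 a.py
python3 -m jog '[[[0,0,0],[1.17,1.04,0],10],[[0,0,0],[1.17,1.04,0],10]]'|python3 a.py
python3 -m jog '[[[0,0,0],[1.24,0.96,0],10],[[0,0,0],[1.24,0.96,0],10]]'|python3 a.py
python3 -m jog '[[[0,0,0],[1.31,0.87,0],10],[[0,0,0],[1.31,0.87,0],10]]'|python3 a.py
python3 -m jog '[[[0,0,0],[1.36,0.78,0],10],[[0,0,0],[1.36,0.78,0],10]]'|python3 a.py
python3 -m jog '[[[0,0,0],[1.42,0.68,0],10],[[0,0,0],[1.42,0.68,0],10]]'|python3 a.py
python3 -m jog '[[[0,0,0],[1.46,0.58,0],10],[[0,0,0],[1.46,0.58,0],10]]'|python3 a.py
python3 -m jog '[[[0,0,0],[1.5,0.48,0],10],[[0,0,0],[1.5,0.48,0],10]]'|python3 a.py
python3 -m jog '[[[0,0,0],[1.53,0.37,0],10],[[0,0,0],[1.53,0.37,0],10]]'|python3 a.py
python3 -m jog '[[[0,0,0],[1.55,0.26,0],10],[[0,0,0],[1.55,0.26,0],10]]'|python3 a.py
python3 -m jog '[[[0,0,0],[1.56,0.16,0],10],[[0,0,0],[1.56,0.16,0],10]]'|python3 a.py
python3 -m jog '[[[0,0,0],[1.57,0.05,0],10],[[0,0,0],[1.57,0.05,0],10]]'|python3 a.py
python3 -m jog '[[[0,0,0],[1.57,-0.06,0],10],[[0,0,0],[1.57,-0.06,0],10]]'|python3 a.py
python3 -m jog '[[[0,0,0],[1.56,-0.17,0],10],[[0,0,0],[1.56,-0.17,0],10]]'|python3 a.py
python3 -m jog '[[[0,0,0],[1.55,-0.28,0],10],[[0,0,0],[1.55,-0.28,0],10]]'|python3 a.py
python3 -m jog '[[[0,0,0],[1.52,-0.39,0],10],[[0,0,0],[1.52,-0.39,0],10]]'|python3 a.py
```

```text
t 11.72 ang 341.7 r 45.3 Frad 0.4 Ftan 1.2 Fz 5.7 w 17.8
t 11.97 ang 331.5 r 45.3 Frad 0.8 Ftan 1.5 Fz 6.1 w 17.5
t 12.22 ang 321.5 r 45.3 Frad 0.5 Ftan 0.7 Fz 5.5 w 17.3
t 12.47 ang 311.5 r 45.3 Frad 0.1 Ftan 0.2 Fz 6.1 w 17.6

t 12.63 ang 307.5 r 45.2 Frad 0.6 Ftan 0.7 Fz 6.2 w 17.2
t 12.80 ang 303.5 r 45.2 Frad 0.6 Ftan 0.6 Fz 6.0 w 17.9
t 12.97 ang 299.6 r 45.2 Frad -0.5 Ftan 1.4 Fz 6.0 w 17.6
t 13.13 ang 296.5 r 45.3 Frad 1.0 Ftan 3.4 Fz 4.4 w 17.9
t 13.30 ang 292.8 r 45.2 Frad -0.1 Ftan 4.5 Fz 4.0 w 17.6
t 13.47 ang 289.4 r 45.2 Frad 0.6 Ftan 7.0 Fz 2.7 w 17.4
t 13.63 ang 285.8 r 45.2 Frad -0.4 Ftan 7.8 Fz 3.5 w 17.5
t 13.80 ang 282.3 r 45.2 Frad -1.2 Ftan 7.8 Fz 2.5 w 17.7
t 13.97 ang 278.4 r 45.2 Frad -0.5 Ftan 8.0 Fz 2.6 w 17.7
t 14.13 ang 274.3 r 45.1 Frad -1.1 Ftan 7.6 Fz 1.6 w 17.6
t 14.30 ang 270.0 r 45.2 Frad -0.5 Ftan 6.5 Fz 2.3 w 17.7
t 14.47 ang 265.6 r 45.1 Frad -0.8 Ftan 5.1 Fz 3.0 w 17.7
t 14.63 ang 260.8 r 45.2 Frad -1.7 Ftan 4.0 Fz 4.9 w 18.0
t 14.80 ang 255.6 r 45.1 Frad -1.7 Ftan 2.5 Fz 7.1 w 17.6
t 14.97 ang 250.4 r 45.1 Frad -1.9 Ftan 0.1 Fz 8.4 w 17.7
t 15.
[... 532 characters left out ...]
 16.63 ang 262.5 r 45.0 Frad 0.3 Ftan -6.9 Fz 14.9 w 17.4
t 16.80 ang 265.9 r 45.0 Frad 1.0 Ftan -8.4 Fz 15.3 w 17.8
t 16.97 ang 269.6 r 45.1 Frad 0.9 Ftan -8.1 Fz 14.9 w 17.7
t 17.13 ang 273.7 r 45.0 Frad 1.3 Ftan -8.3 Fz 14.7 w 17.8
t 17.30 ang 277.8 r 45.0 Frad 1.1 Ftan -8.1 Fz 13.4 w 17.8
t 17.47 ang 282.3 r 45.0 Frad 1.2 Ftan -6.9 Fz 12.6 w 17.7
t 17.63 ang 286.9 r 45.1 Frad 1.8 Ftan -5.1 Fz 10.6 w 17.7
t 17.80 ang 291.7 r 45.1 Frad 1.1 Ftan -3.5 Fz 8.7 w 17.7
t 17.97 ang 296.7 r 45.1 Frad 2.1 Ftan -2.2 Fz 8.5 w 17.4
t 18.13 ang 301.5 r 45.2 Frad 1.4 Ftan -1.2 Fz 7.7 w 17.5
t 18.30 ang 305.7 r 45.2 Frad 3.1 Ftan -0.7 Fz 6.9 w 17.9
t 18.47 ang 309.8 r 45.2 Frad 2.3 Ftan 0.1 Fz 7.2 w 17.9
```

```bash
python3 - <<'E'
import numpy as np,re
L=[list(map(float,re.findall(r'-?\d+\.\d+',l))) for l in open('log.txt')]
L=np.array(L); t,a,F=L[:,0],L[:,1],L[:,4]
rv=(t>11.6)&(t<15.5); fw=t>15.5; f1=(t<11.5)&(a>240)
A,B=[(a[m],s*F[m]) for m,s in((rv,1),(fw,-1))]
o=np.argsort(A[0]);A=(A[0][o],A[1][o])
g=np.arange(240,309,.5)
c=np.arange(270,286,.25)
e=[np.mean((np.interp(g,*B)-np.interp(2*x-g,*A))[(2*x-g>239)&(2*x-g<340)]**2) for x in c]
print('mirror',c[np.argmin(e)],min(e))
for n,(x,y) in(('rev',A),('fw',B)):
    y2=np.interp(g,x,y); w=np.clip(y2-.8,0,None); print(n,'centroid',(g*w).sum()/w.sum(),'half-height',g[y2>4.2][[0,-1]],'lo',g[y2>1.8][[0,-1]])
m=(np.interp(g,*A)+np.interp(g,*B))/2; w=np.clip(m-.8,0,None); print('mean curve: centroid',(g*w).sum()/w.sum(),'peak',g[m.argmax()],m.max(), [ (g[m>h][0]+g[m>h][-1])/2 for h in(2,3,4,5,6,7)])
E
```

```text
mirror 275.75 0.3095876466430394
rev centroid 277.6001031919994 half-height [262.  293.5] lo [254.5 298.5]
fw centroid 273.9115075635364 half-height [256.  289.5] lo [254.5 298.5]
mean curve: centroid 275.7950501138409 peak 277.5 8.013414634146343 [np.float64(276.25), np.float64(275.5), np.float64(274.75), np.float64(275.0), np.float64(276.0), np.float64(276.0)]
```

The two directions mirror each other about a crank angle of 275.8°. I'll go back in reverse to it, finishing with small steps.

```bash

python3 -m jog '[[[0,0,0],[-1.52,0.39,0],10],[[0,0,0],[-1.52,0.39,0],10],[[0,0,0],[-1.55,0.28,0],10],[[0,0,0],[-1.55,0.28,0],10],[[0,0,0],[-1.56,0.17,0],10],[[0,0,0],[-1.56,0.17,0],10],[[0,0,0],[-1.57,0.06,0],10],[[0,0,0],[-1.57,0.06,0],10]]'|python3 a.py
python3 -m jog '[[[0,0,0],[-1.57,-0.05,0],10],[[0,0,0],[-1.57,-0.05,0],10],[[0,0,0],[-1.56,-0.16,0],10],[[0,0,0],[-1.56,-0.16,0],10],[[0,0,0],[-1.55,-0.26,0],10],[[0,0,0],[-1.55,-0.26,0],10],[[0,0,0],[-1.53,-0.37,0],10],[[0,0,0],[-1.53,-0.37,0],10]]'|python3 a.py
python3 -m jog '[[[0,0,0],[-1.5,-0.48,0],10],[[0,0,0],[0,0,0],10]]'|python3 a.py
python3 -m jog '[[[0,0,0],[-0.75,-0.24,0],10],[[0,0,0],[0,0,0],10]]'|python3 a.py
python3 -m jog '[[[0,0,0],[0,0,0],10],[[0,0,0],[0,0,0],10]]'|python3 a.py
```

```text
t 19.13 ang 295.5 r 45.2 Frad 1.5 Ftan 5.0 Fz 5.4 w 17.5
t 19.80 ang 281.8 r 45.1 Frad -0.4 Ftan 8.5 Fz 2.1 w 17.8
t 19.97 ang 278.8 r 45.1 Frad 0.3 Ftan 4.7 Fz 4.9 w 16.9
t 20.13 ang 278.0 r 45.1 Frad -1.2 Ftan 5.0 Fz 3.8 w 17.7
t 20.30 ang 278.0 r 45.1 Frad -0.6 Ftan 7.1 Fz 4.3 w 17.7
```

```bash

python3 -m jog '[[[0,0,0],[-0.95,-0.3,0],10],[[0,0,0],[0,0,0],10],[[0,0,0],[0,0,0],10]]'|python3 a.py
python3 -m jog '[[[0,0,0],[-0.76,-0.24,0],10],[[0,0,0],[0,0,0],10],[[0,0,0],[0,0,0],10]]'|python3 a.py
```

```text
t 20.55 ang 276.2 r 45.2 Frad 0.7 Ftan 4.6 Fz 4.8 w 17.5
t 20.80 ang 275.8 r 45.1 Frad -0.8 Ftan 7.6 Fz 4.0 w 17.6
```

```bash

python3 -m jog '[[[0,0,0],[0.6,0.18,0],10],[[0,0,0],[0,0,0],10],[[0,0,0],[0,0,0],10]]'|python3 a.py
python3 -m jog '[[[0,0,0],[0.6,0.18,0],10],[[0,0,0],[0,0,0],10],[[0,0,0],[0,0,0],10]]'|python3 a.py
```

```text
t 21.05 ang 275.8 r 45.1 Frad 0.0 Ftan 5.2 Fz 5.6 w 17.4
t 21.30 ang 276.1 r 45.2 Frad -1.6 Ftan 4.0 Fz 6.5 w 17.4
```

```bash

python3 -m jog '[[[0,0,0],[0.6,0.18,0],10],[[0,0,0],[0,0,0],10],[[0,0,0],[0,0,0],10]]'|python3 a.py
python3 -m jog '[[[0,0,0],[0.4,0.12,0],10],[[0,0,0],[0,0,0],10],[[0,0,0],[0,0,0],10]]'|python3 a.py
```

```text
t 21.55 ang 276.2 r 45.2 Frad 1.1 Ftan 2.9 Fz 7.2 w 17.3
t 21.80 ang 276.4 r 45.2 Frad 0.1 Ftan 2.9 Fz 7.4 w 17.4
```

```bash

python3 -m jog '[[[0,0,0],[0.5,0.16,0],10],[[0,0,0],[0,0,0],10],[[0,0,0],[0,0,0],10]]'|python3 a.py
python3 -m jog '[[[0,0,0],[0,0,0],24],[[0,0,0],[0,0,0],30],[[0,0,0],[0,0,0],30],[[0,0,0],[0,0,0],30],[[0,0,0],[0,0,0],30]]'|python3 a.py
```

```text
t 22.05 ang 276.5 r 45.1 Frad 1.1 Ftan 1.7 Fz 8.2 w 17.8
t 22.47 ang 276.0 r 44.1 Frad -0.7 Ftan 0.1 Fz -0.9 w 30.2
```

```bash

python3 -m jog '[[[0,0,0],[0,0,-10],30],[[0,0,0],[0,0,-25],30],[[0,0,0],[0,0,-35],30],[[0,0,0],[-10,0,-20],30],[[0,0,0],[-15,0,0],30],[[0,0,0],[0,0,0],30],[[0,0,0],[0,0,0],30],[[0,0,0],[0,0,0],30]]'; python3 - <<'E'
from h import *
snap('wrist','w4')
E
```

```text
time: 23.13
tool_pos: [0.4935, -0.2431, 0.2004]
orientation: [-0.001, 0.976, 0.218, -0.001]
wrist_force: [0.2, 0.2, -0.1]
gripper_width: 0.0296
```

View pics/w4.png

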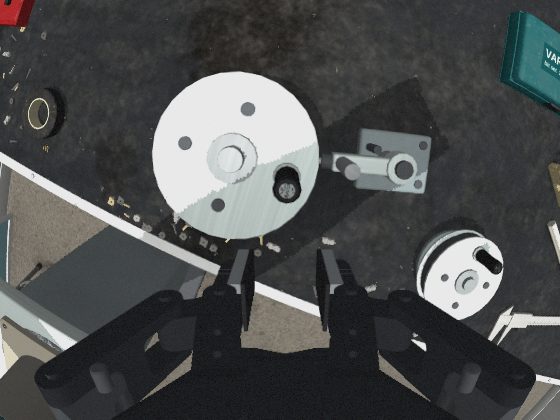

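The hand is clear. Crank top is at (287,187), nut (230,159), pin (352,172) and post (404,170).

```bash
python3 - <<'E'
from h import *
z=np.load('pics/w4.npz');r={}
for n,u,v,h in(('pin',352,173,.103),('nut',230,160,.082),('crank',287,189,.122),('post',404,170,.069)): r[n]=watz(z['pos'],z['q'],u,v,h)[:2]; print(n,r[n].round(4))
an=lambda v:np.degrees(np.arctan2(v[1],v[0]))%360
a=np.array([.5113,-.1886])
print('crank',an(r['crank']-a),an(r['crank']-r['nut']),'post->arbor',an(a-r['post']),'post->pin',an(r['pin']-r['post']),np.linalg.norm(r['pin']-a))
E
```

```text
pin [ 0.543  -0.2709]
nut [ 0.5113 -0.1891]
crank [ 0.5172 -0.2332]
post [ 0.5628 -0.3185]
crank 277.5072875919993 277.52924407294023 post->arbor 111.61856822164171 post->pin 112.58645043122426 0.08817923987049546
```

The crank reads 277.5° by eye, consistent with 276.2° from the hand within about 1.5°. The pin angle reads about 1° off from before, so I'll check in an enlarged crop that the pointer is still at its stop.

```bash
python3 - <<'E'
from h import *
z=np.load('pics/w2.npz')['p'];w=np.load('pics/w4.npz')['p']
a=cv2.resize(z[105:190,235:395],None,fx=5,fy=3.5*5/3.5,interpolation=2)[:290*2]
b=cv2.resize(w[125:210,290:450],None,fx=5,fy=5,interpolation=2)
cv2.imwrite('pics/cmp.png',cv2.resize(np.vstack([a,b]),(560,595)))
E
```

```text
(no output)
```

View pics/cmp.png

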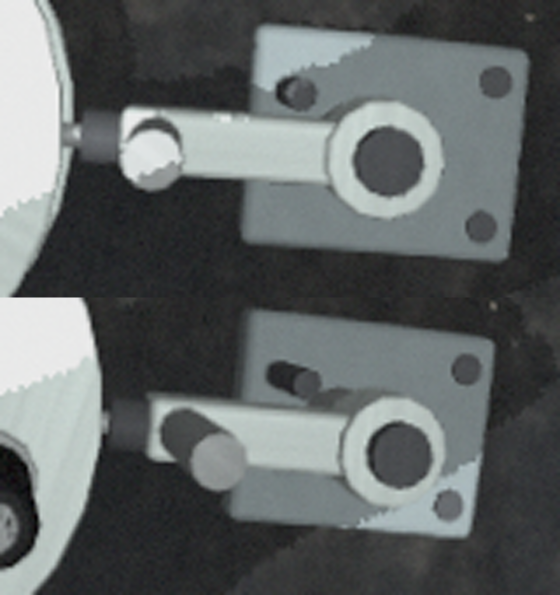

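In both crops the arm makes the same angle to its base plate within about 0.5° (4.5 against 5.3° before, 6.4 against 6.9° now), so it is still at its stop. Handing in.

```bash
python3 -c "
from cell import robot
print(robot.sense()['time']); print(robot.hand_in())"
```

```text
23.1833
the job is handed in; nothing more can be done
None
```

The pointer arm is in against its stop and the pulley is standing with its high spot under the pointer. I handed the job in at 23.2 s, with the hand clear of everything.

- **Pointer arm:** I pushed the pin with closed fingers, using about 13 N along the way and 19 N sideways against the stop, where it stopped moving. In crops taken before and after turning, the arm stands at the same angle to its base plate within about 0.5°. A single by-eye pin reading was about 1° off, within pixel error.
- **High spot:** I turned the crank forward half a turn at 40°/s and found one dragging stretch, then went slowly over it once in each direction. The remaining half turn was not swept, since the task says there is only one high spot. The stretch ran from about 254° to 298° of crank angle, peaking near 8 N at the crank. The two directions mirror each other about 275.8°.
- **Where it was left:** the hand read 276.0–276.5° as I let go, and the wrist camera afterwards gave 277.5°, good to about 1.5°. The pulley may therefore be about 0.5–1.5° past the exact middle.
- **Bystanders:** the hand never went near the oiler, padlock or tape, but I did not measure their positions again at the end.

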